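# Flip the status flags of the measured drills

### The arm

A 6-joint arm with a two-finger parallel gripper is mounted at the origin on a cart in front of the work surface, level with it; the furniture and walls round the work are solid. World frame = base frame: x ahead of the robot, y to its left, z up, the work surface at z = 0. Lengths are in mm, angles in rad, forces in N, time in s.
With the tool pointing down it reaches from about 350 to 975 mm from the base axis. Payload 7.1 kg.
Tool frame: the origin (TCP) lies between the finger pads; the fingertips stand 17 mm ahead of it and the grasp point (between the pads) lies 2 mm behind it (tip_reach is the y of the fingertips in the tool frame, in mm); y points along the fingers, x is the direction in which the jaws open and shut, and the axes are right-handed (so a half turn about y gives the same grasp; the last joint's range is limited). The gripper opens to 88 mm and grips with 3 to 60 N. Pads are 20 mm wide; open, the fingers measure 115 mm over their backs; the gripper's body (75 mm by 178 mm) begins 61 mm behind the grasp point.
Start: joints at [-1.362, 0.423, 1.63, -0, 1.089, -0.019], TCP at [141.166, -608.832, 239.675] pointing down, gripper open.
Joint ranges: [-3, 3], [-0.9, 2.11], [0.09, 2.58], [-1.31, 4.45], [0.11, 2.69], [-2.54, 2.54]. Speed limits (rad/s): [2.39, 2.39, 3.01, 3.14, 3.14, 3.14].

### API

Orientations are given as a rotation vector (axis times angle).
In Python, from workcell import get_obs, get_image, camera_model, close_job, silhouettes, tip_of, tip_reach gives the robot as it stands. The module is installed in compiled form; this text tells all that it offers.
- The arm moves only by the tool arm_command, never from a script. Its argument "targets" is a list of rows, each a list of 4 numbers: the shift along the tool's x, y, z in mm, then the turn about the tool's y in rad. A call has 1 to 20 rows; each row shifts and turns the commanded pose from where the row before left it, along the tool's axes as they then stand; what a row does not reach is not made up. A row lasts 1/12 s, in which the tool goes at most 41.7 mm and 7.16 degrees, less where a joint would pass 70% of its speed; a pose out of reach is approached as far as the arm can. A call is refused whole if a number of a shift passes 41.7 or a number of a turn 0.125, either way. A call with a gripper value outside its range is refused whole. "gripper" is the opening in per cent of the stroke, from 0 (shut) to 100 (fully open), set as the call begins (left out, the last holds). The fingers move at their own pace and stop on an object; the grip force is fixed at half the most. Time passes only in rows, so rows that do not move let the fingers close. It gives the time, the measured TCP pose, the force and the opening at its end, in the units of the state.
- get_obs(): the state, without advancing time (a new reading comes with each control period).
- get_image(name): name is "scene" or "top" or "wrist"; returns the picture (400x640x3 uint8, blue, green, red); there is no depth.
- camera_model(name): a dict with "mtx" (3x3 intrinsics, pixels), "position" and "orientation" of the camera in the world. Camera axes: x right, y up, looking along -z (the intrinsics and any distortion apply to the point x, -y, -z); pixel columns grow to the right and rows downward; lengths in mm; the calibration is good to about 2 mm. A picture is of the moment at which its call begins: read the wrist's pose just before it. camera_model takes no time and is no camera call; for the wrist camera it gives the pose at the moment of the call.
- close_job(): hands the job in, once; it reports no verdict.
Trained networks look in the newest picture that a camera, given by its name, has taken for a name from the list of things; names that differ only in an ending like _2 or _b are one class to them, and where a whole thing is asked for, a point or a joint stands for the part that bears it (a point fixed in the world has none). Each returns a list of dicts, best first, with "conf" (0 to 1); they miss things now and then, are a little off and sometimes report something else, mostly with a low value. They report only what shows in the picture. A call takes as long as a camera call.
- silhouettes(camera, thing): "pixels" (400x640 bool, what is visible of it) and "at" ([column, row] in pixels, amid what is visible of it).
- tip_of(camera, thing): "at" ([column, row] in pixels: a listed point, or the origin of a listed thing).
The state is a dict: "t": time; "qpos": joint angles; "qvel": joint speeds; "joint_torque": joint torques, N m; "ee_pos": TCP position; "orientation": TCP orientation; "ft_force": force on the tool from outside, world axes, zero at the start; "moment": the same for the moment, N m; "width": finger opening in mm.
Only numpy, scipy, OpenCV 4.12 (cv2) and the standard library are available. Lean on these libraries where they do the work, as an engineer would, in place of code of your own. Each camera call takes 0.05 s, during which the arm holds its last target. There are 200 camera calls.

### The job

The drills in the orange-ended and the blue-ended tube have been measured: with a fingertip, push the red flag on the stand of each of these two tubes up and over its hinge until it lies flat on the far side, showing white. Leave the flag of the green-ended tube showing red, leave all tubes lying in their trays, and do not pick up or shift anything else on the desk.

Things in the scene. Friction and masses are not known exactly. Their poses are not given: they have to be found in the camera images.
- stand_orange: Fixed grey stand (124 x 88 x 10 mm plate) of the orange-ended tube; the three stands are alike and change places. Origin on the desk below the middle of the flag's hinge; -x faces the robot, z up. Plate: x -62..62, y -31..57 mm. Hinge along y at z = 45 mm between black cheeks (y +-23..28, x +-11, up to z = 56 mm); rests under the flag at x +-20..28, to z = 42 mm. Tube tray at y = 42 mm.
- flag_orange (a joint): Flag angle: 0 = flat on the robot's side (-x of stand), red up; 1.57 upright; 3.14 = flat on the far side, white up. Plate 40 mm wide (y), 5 thick; 35 mm from the hinge it bends 45 degrees up and out, and ends in a free-turning black roller. Weighs about 60 g, light friction: past about 1.8 it falls over to the far side by itself within a second; short of that it falls back.
- edge_orange (a point): Middle of the black roller (40 mm long, 12 mm thick, along y) on the free edge of this flag; moves with the flag. At angle 0 it is 56 mm out from the hinge towards the robot and 67 mm above the desk. A fingertip pushed against it level, away from the robot, 60 mm above the desk, rolls it up and swings the flag over; the finger then passes just over the hinge.
- tube_orange_mid (a point): Centre of the loose drill tube with the orange end, 89 x 15 x 14 mm, lying along x of its stand in its tray, coloured end towards the robot.
- tray_orange (a point): Where the centre of that tube lies in its tray, 17 mm above the desk.
- stand_blue: Fixed grey stand (124 x 88 x 10 mm plate) of the blue-ended tube; the three stands are alike and change places. Origin on the desk below the middle of the flag's hinge; -x faces the robot, z up. Plate: x -62..62, y -31..57 mm. Hinge along y at z = 45 mm between black cheeks (y +-23..28, x +-11, up to z = 56 mm); rests under the flag at x +-20..28, to z = 42 mm. Tube tray at y = 42 mm.
- flag_blue (a joint): Flag angle: 0 = flat on the robot's side (-x of stand), red up; 1.57 upright; 3.14 = flat on the far side, white up. Plate 40 mm wide (y), 5 thick; 35 mm from the hinge it bends 45 degrees up and out, and ends in a free-turning black roller. Weighs about 60 g, light friction: past about 1.8 it falls over to the far side by itself within a second; short of that it falls back.
- edge_blue (a point): Middle of the black roller (40 mm long, 12 mm thick, along y) on the free edge of this flag; moves with the flag. At angle 0 it is 56 mm out from the hinge towards the robot and 67 mm above the desk. A fingertip pushed against it level, away from the robot, 60 mm above the desk, rolls it up and swings the flag over; the finger then passes just over the hinge.
- tube_blue_mid (a point): Centre of the loose drill tube with the blue end, 89 x 15 x 14 mm, lying along x of its stand in its tray, coloured end towards the robot.
- tray_blue (a point): Where the centre of that tube lies in its tray, 17 mm above the desk.
- stand_green: Fixed grey stand (124 x 88 x 10 mm plate) of the green-ended tube; the three stands are alike and change places. Origin on the desk below the middle of the flag's hinge; -x faces the robot, z up. Plate: x -62..62, y -31..57 mm. Hinge along y at z = 45 mm between black cheeks (y +-23..28, x +-11, up to z = 56 mm); rests under the flag at x +-20..28, to z = 42 mm. Tube tray at y = 42 mm.
- flag_green (a joint): Flag angle: 0 = flat on the robot's side (-x of stand), red up; 1.57 upright; 3.14 = flat on the far side, white up. Plate 40 mm wide (y), 5 thick; 35 mm from the hinge it bends 45 degrees up and out, and ends in a free-turning black roller. Weighs about 60 g, light friction: past about 1.8 it falls over to the far side by itself within a second; short of that it falls back.
- edge_green (a point): Middle of the black roller (40 mm long, 12 mm thick, along y) on the free edge of this flag; moves with the flag. At angle 0 it is 56 mm out from the hinge towards the robot and 67 mm above the desk. A fingertip pushed against it level, away from the robot, 60 mm above the desk, rolls it up and swings the flag over; the finger then passes just over the hinge.
- tube_green_mid (a point): Centre of the loose drill tube with the green end, 89 x 15 x 14 mm, lying along x of its stand in its tray, coloured end towards the robot.
- tray_green (a point): Where the centre of that tube lies in its tray, 17 mm above the desk.
- oil_mid (a point): Bystander: loose small oil bottle with red cap, 34 mm wide, 96 mm tall; point 30 mm above its foot.
- jar_mid (a point): Bystander: loose white jar with blue cap, 63 mm wide, 68 mm tall; point half-way up.
- marker_mid (a point): Bystander: loose marker pen, 135 x 17 mm, lying on the desk; its centre.

How it is judged:
By the outcome, as a careful person would: the job done as asked, in the order asked, and still so for the second after the job is handed in, with the robot touching nothing.
It also fails if it takes over 48 s, if anything falls off the work surface, if the arm or the gripper's body presses on something with over 40 N, if the wrist force passes 120 N, or if a joint passes its speed limit or range.

## Working session

There is one attempt and no reset: what is moved stays moved. The work goes in short steps, Python scripts to look and compute and a tool call to move; the robot and the scene stay as the last step left them, time stands still between calls to the robot, and variables do not carry over. Pictures are saved under pics/ and viewed, about 8 in all and at most 12, crops included, and the job is handed in when it is done.

Besides the shell and the picture viewer there is one more tool, called after "Emit:" as name(argument=value, ...) on one line, values as JSON. arm_command: Moves the arm, as the interface text tells. Its arguments: {"type":"object","properties":{"targets":{"type":"array","items":{"type":"array","items":{"type":"number"}}},"gripper":{"type":"number"}},"required":["targets"]}

```bash
mkdir -p pics
cat > h.py <<'E'
import numpy as np, cv2
from scipy.spatial.transform import Rotation as R
from workcell import *
def rot(o):
    o=np.array(o,float)
    return o if o.shape==(3,3) else (R.from_rotvec(o).as_matrix() if o.size==3 else R.from_quat(o).as_matrix())
def ray(m,px):
    d=np.linalg.inv(m["mtx"])@[px[0],px[1],1]
    return rot(m["orientation"])@(d*[1,-1,-1])
def at_z(m,px,z):
    d=ray(m,px);p=np.array(m["position"]);return p+d*(z-p[2])/d[2]
def proj(m,P):
    c=rot(m["orientation"]).T@(np.array(P)-m["position"]);q=np.array(m["mtx"])@(c*[1,-1,-1]);return q[:2]/q[2]
E
python3 - <<'E'
from h import *
o=get_obs();print(o)
for c in("top","scene"):
    cv2.imwrite(f"pics/{c}0.png",get_image(c));m=camera_model(c);print(c,m)
    for k in("orange","blue","green"):
        for n,z in((f"stand_{k}",0),(f"edge_{k}",67),(f"tube_{k}_mid",17)):
            print(n,[(round(d["conf"],2),np.round(d["at"]).tolist(),np.round(at_z(m,d["at"],z)[:2]).tolist()) for d in tip_of(c,n)[:3]])
    for n,z in(("oil_mid",30),("jar_mid",34),("marker_mid",8)):
        print(n,[(round(d["conf"],2),np.round(at_z(m,d["at"],z)[:2]).tolist()) for d in tip_of(c,n)[:2]])
E
```

```text
{'t': 0.0, 'qpos': array([-1.36199681e+00,  4.23829097e-01,  1.63069016e+00, -4.60419510e-06,
        1.08856717e+00, -1.90287452e-02]), 'qvel': array([ 0.00179198,  0.00132176, -0.00161585, -0.00061214,  0.00184479,
       -0.00050909]), 'joint_torque': array([ 3.60288032e-03, -5.44614494e+01, -2.73669577e+01,  6.45785825e-02,
        2.26737431e-02, -1.39725112e-04]), 'ee_pos': array([ 141.06196538, -608.33618492,  238.90893609]), 'orientation': array([-1.30741084,  1.04055509, -1.0386265 ]), 'ft_force': array([ 0.22292992, -0.29504831, -0.98422253]), 'moment': array([ 0.00448248,  0.02926646, -0.07954286]), 'width': 88.27337508305435}
top {'mtx': array([[519.12928303,   0.        , 321.10794823],
       [  0.        , 519.12928303, 193.12092338],
       [  0.        ,   0.        ,   1.        ]]), 'position': array([ 270.63497465,  -72.78831404, 1569.07784561]), 'orientation': array([ 0.12015693, -0.13179701, -1.58042846])}
stand_orange [(0.74, [368.0, 192.0], [527.0, -228.0]), (0.2, [223.0, 182.0], [564.0, 215.0])]
edge_orange [(0.57, [372.0, 206.0], [472.0, -232.0]), (0.46, [17
[... 1005 characters left out ...]
, 206.0], [525.0, -230.0]), (0.58, [442.0, 181.0], [455.0, -580.0])]
edge_orange [(0.41, [367.0, 197.0], [465.0, -231.0])]
tube_orange_mid [(0.68, [347.0, 206.0], [518.0, -194.0])]
stand_blue [(0.85, [301.0, 226.0], [539.0, -29.0])]
edge_blue [(0.71, [181.0, 261.0], [533.0, 358.0]), (0.58, [307.0, 215.0], [501.0, -24.0]), (0.45, [343.0, 207.0], [468.0, -137.0])]
tube_blue_mid [(0.68, [244.0, 246.0], [543.0, 170.0]), (0.43, [289.0, 227.0], [538.0, 18.0])]
stand_green [(0.75, [238.0, 254.0], [542.0, 193.0])]
edge_green [(0.52, [244.0, 244.0], [494.0, 193.0])]
tube_green_mid [(0.54, [223.0, 250.0], [564.0, 225.0])]
oil_mid [(0.64, [564.0, 352.0])]
jar_mid []
marker_mid [(0.43, [437.0, -562.0])]
```

View pics/top0.png

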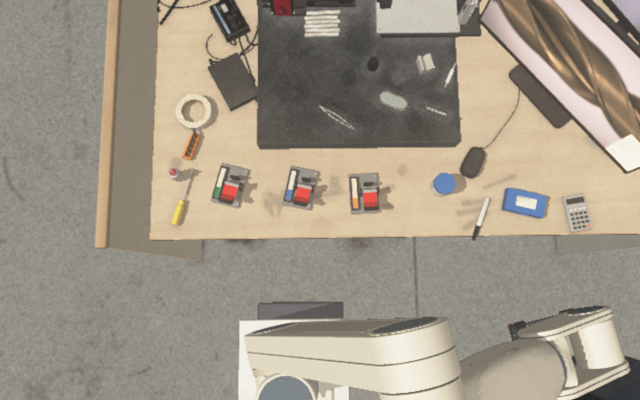

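View pics/scene0.png

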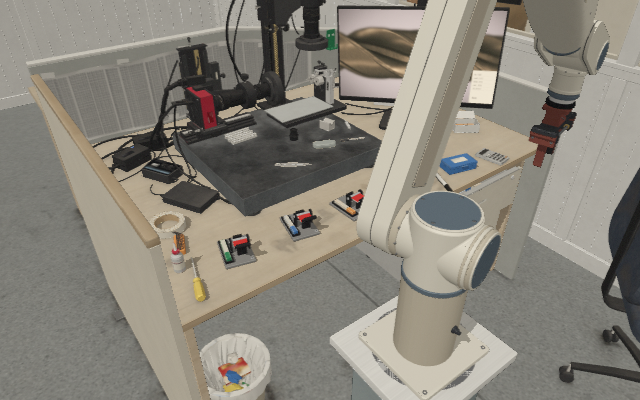

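```bash
cat >> h.py <<'E'
def togo(P,yaw=None):
    "shift in tool axes to TCP target P"
    o=get_obs();M=rot(o["orientation"]);print("tool axes\n",M.round(3),"\npos",o["ee_pos"].round(1),"t",o["t"],"F",o["ft_force"].round(1),o["width"])
    print("shift",(M.T@(np.array(P)-o["ee_pos"])).round(1))
E
python3 - <<'E'
from h import *
togo([400,-230,300])
m=camera_model("wrist");o=get_obs();M=rot(o["orientation"])
print("cam in tool",M.T@(m["position"]-o["ee_pos"]),(M.T@rot(m["orientation"])).round(2))
im=get_image("top")[150:230,190:400];cv2.imwrite("pics/crop.png",cv2.resize(im,(798,304),interpolation=cv2.INTER_CUBIC))
E
```

```text
tool axes
 [[ 0.226  0.     0.974]
 [-0.974  0.     0.226]
 [-0.    -1.     0.   ]] 
pos [ 141.2 -608.8  239.7] t 1.3 F [-0.2  0.9 -0.3] 87.54680070695865
shift [-310.6  -60.3  337.7]
cam in tool [   0.28515508 -144.61352805   81.14423147] [[ 1.   -0.    0.  ]
 [ 0.    0.29 -0.96]
 [-0.    0.96  0.29]]
```

View pics/crop.png

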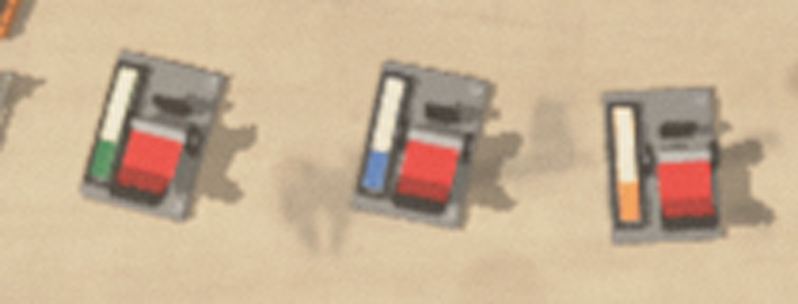

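Emit:
arm_command(targets=[[-12,-6,15,0],[-24,-6,31,0],[-24,-6,31,0],[-24,-6,31,0],[-24,-6,31,0],[-24,-6,31,0],[-24,-6,31,0],[-24,-6,31,0],[-24,-6,31,0],[-24,-6,31,0],[-24,-6,31,0],[-24,-6,31,0],[-24,-6,31,0],[-24,-6,31,0],[-24,-6,31,0],[-24,-6,31,0],[-12,-3,15,0],[0,0,0,0.0875],[0,0,0,0.0875],[0,0,0,0]], gripper=0)

```text
t: 3.02
ee_pos: [536.5, -121.5, 338.9]
orientation: [-1.233, 1.171, -1.171]
ft_force: [-0.6, 0.5, -0.2]
width: 0.5
```

Run:
```python
from h import *
togo([540,-130,340])
im=get_image("wrist");m=camera_model("wrist");cv2.imwrite("pics/w1.png",im)
for k in("orange","blue","green"):
    for n,z in((f"stand_{k}",0),(f"edge_{k}",67),(f"tube_{k}_mid",17)):
        print(n,[(round(d["conf"],2),np.round(d["at"]).tolist(),np.round(at_z(m,d["at"],z)[:2]).tolist()) for d in tip_of("wrist",n)[:3]])
```

```text
tool axes
 [[ 0.051 -0.     0.999]
 [-0.999  0.     0.051]
 [-0.    -1.    -0.   ]] 
pos [ 536.5 -121.5  338.9] t 3.0167 F [-0.6  0.5 -0.2] 0.5057313005251066
shift [ 8.7 -1.1  3.1]
stand_orange [(0.95, [391.0, 168.0], [524.0, -232.0]), (0.4, [396.0, 214.0], [450.0, -248.0])]
edge_orange [(0.87, [396.0, 216.0], [471.0, -231.0]), (0.54, [79.0, 129.0], [566.0, 185.0])]
tube_orange_mid [(0.63, [596.0, 234.0], [442.0, -559.0])]
stand_blue [(0.8, [264.0, 151.0], [540.0, -38.0])]
edge_blue [(0.62, [247.0, 196.0], [488.0, -26.0])]
tube_blue_mid [(0.85, [231.0, 146.0], [547.0, 6.0])]
stand_green [(0.78, [113.0, 136.0], [549.0, 184.0]), (0.53, [232.0, 146.0], [544.0, 9.0])]
edge_green [(0.67, [81.0, 181.0], [497.0, 193.0])]
tube_green_mid [(0.88, [81.0, 128.0], [561.0, 217.0])]
```

View pics/w1.png

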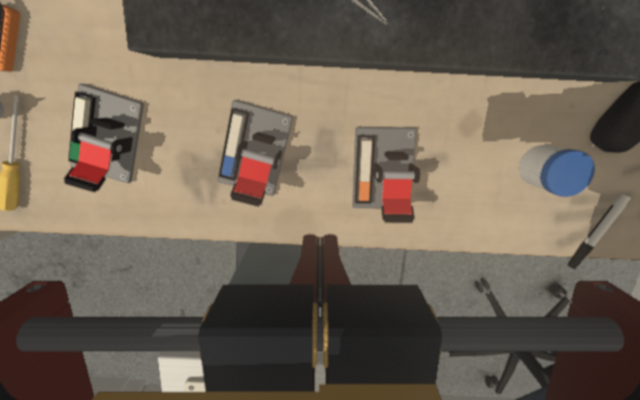

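Emit:
arm_command(targets=[[10,0,-20,0],[19,23,-22,0],[19,23,-22,0],[19,23,-22,0],[19,23,-22,0],[19,23,-22,0],[0,30,0,0],[0,30,0,0],[0,30,0,0],[0,30,0,0],[0,20,0,0],[0,7,0,0],[0,0,0,0]])

```text
t: 4.6
ee_pos: [411.5, -234.3, 75.3]
orientation: [-1.234, 1.173, -1.168]
ft_force: [-0.2, 0.2, 1.1]
width: 0.3
```

Run:
```python
from h import *
togo([411,-233,77])
```

```text
tool axes
 [[ 0.053 -0.003  0.999]
 [-0.999  0.002  0.053]
 [-0.002 -1.    -0.003]] 
pos [ 411.5 -234.3   75.3] t 4.6 F [-0.2  0.2  1.1] 0.3238740856344888
shift [-1.3 -1.7 -0.4]
```

Emit:
arm_command(targets=[[0,-2,10,0],[0,0,12,0],[0,0,12,0],[0,0,12,0],[0,0,12,0],[0,0,12,0],[0,0,12,0],[0,0,12,0],[0,0,12,0],[0,0,12,0],[0,0,12,0],[0,0,12,0],[0,0,6,0],[0,0,0,0]])

```text
t: 5.77
ee_pos: [561.9, -226.9, 78.7]
orientation: [-1.233, 1.169, -1.171]
ft_force: [-0.3, -0.1, 0.1]
width: 0.8
```

Run:
```python
from h import *
togo([440,-30,180])
cv2.imwrite("pics/w2.png",get_image("wrist"))
```

```text
tool axes
 [[ 0.053  0.001  0.999]
 [-0.999 -0.     0.053]
 [ 0.001 -1.     0.001]] 
pos [ 561.9 -226.9   78.7] t 5.7667 F [-0.3 -0.1  0.1] 0.8266171295838107
shift [-203.1 -101.5 -111.1]
```

View pics/w2.png

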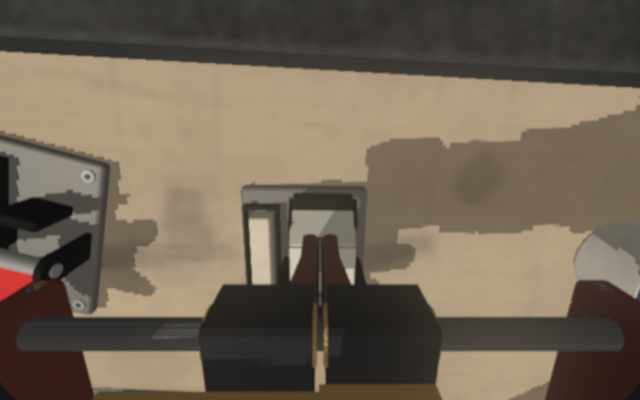

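Emit:
arm_command(targets=[[0,-25,0,0],[0,-35,0,0],[0,-35,0,0],[0,-30,0,0],[-31,0,-17,0],[-32,0,-18,0],[-32,0,-18,0],[-32,0,-18,0],[-32,0,-18,0],[-32,0,-17,0],[-30,0,-17,0],[0,0,0,0.09],[0,0,0,0.09],[0,0,0,0.09],[0,30,0,0],[0,30,0,0],[0,30,0,0],[0,25,0,0],[0,9,0,0],[0,0,0,0]])

```text
t: 7.48
ee_pos: [423.7, -12.7, 78.1]
orientation: [-1.102, 1.371, -1.366]
ft_force: [-0.9, 0.3, -0.2]
width: 0.4
```

Run:
```python
from h import *
togo([539,-37,77])
cv2.imwrite("pics/w3.png",get_image("wrist"));m=camera_model("wrist")
for n,z in(("stand_blue",0),("edge_blue",67)):
    print(n,[(round(d["conf"],2),np.round(d["at"]).tolist(),np.round(at_z(m,d["at"],z)[:2]).tolist()) for d in tip_of("wrist",n)[:3]])
```

```text
tool axes
 [[-0.216 -0.005  0.976]
 [-0.976  0.    -0.216]
 [ 0.001 -1.    -0.005]] 
pos [423.7 -12.7  78.1] t 7.4833 F [-0.9  0.3 -0.2] 0.42569818140503213
shift [ -1.2   0.5 117.8]
stand_blue [(0.89, [320.0, 38.0], [540.0, -39.0])]
edge_blue [(0.93, [314.0, 140.0], [487.0, -24.0])]
```

View pics/w3.png

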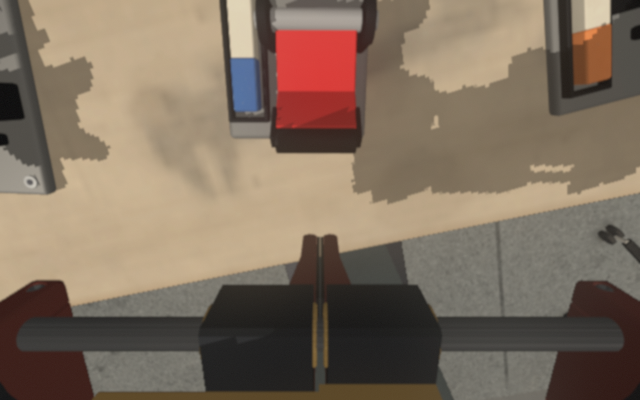

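Lined up with the blue flag (roller at about (317,140), fingers at column 320). Push.

Emit:
arm_command(targets=[[0,0,10,0],[0,0,12,0],[0,0,12,0],[0,0,12,0],[0,0,12,0],[0,0,12,0],[0,0,12,0],[0,0,12,0],[0,0,12,0],[0,0,12,0],[0,0,12,0],[0,0,12,0],[0,0,8,0],[0,0,0,0],[0,-25,0,0],[0,-35,0,0],[0,-35,0,0],[0,-35,0,0],[0,-30,0,0],[0,0,0,0]])

```text
t: 9.3
ee_pos: [575.3, -45.3, 246.3]
orientation: [-1.091, 1.359, -1.372]
ft_force: [0.3, -0.2, 0.0]
width: 0.7
```

Emit:
arm_command(targets=[[0,-20,-20,0],[0,-20,-25,0],[0,0,0,0],[0,0,0,0],[0,0,0,0],[0,0,0,0],[0,0,0,0],[0,0,0,0]])

```text
t: 9.97
ee_pos: [528.3, -35.4, 278.7]
orientation: [-1.1, 1.369, -1.367]
ft_force: [-0.0, 1.5, 0.0]
width: -0.1
```

Run:
```python
from h import *
togo([539,-37,77])
a=get_image("wrist");b=get_image("top")[130:250,150:500]
cv2.imwrite("pics/w4.png",a);cv2.imwrite("pics/t4.png",cv2.resize(b,None,fx=2.2,fy=2.2,interpolation=cv2.INTER_CUBIC))
for c in("top","wrist"):
  m=camera_model(c)
  for n,z in(("edge_orange",67),("edge_blue",67),("edge_green",67),("tube_orange_mid",17),("tube_blue_mid",17),("tube_green_mid",17),("oil_mid",30),("jar_mid",34),("marker_mid",8)):
    print(c,n,[(round(d["conf"],2),np.round(at_z(m,d["at"],z)[:2]).tolist()) for d in tip_of(c,n)[:2]])
```

```text
tool axes
 [[-0.216 -0.001  0.976]
 [-0.976  0.    -0.216]
 [ 0.    -1.    -0.001]] 
pos [528.3 -35.4 278.7] t 9.9667 F [-0.   1.5  0. ] -0.069540972551408
shift [ -0.8 201.7  11. ]
top edge_orange [(0.52, [576.0, -219.0])]
top edge_blue [(0.49, [583.0, -48.0])]
top edge_green [(0.36, [538.0, 213.0])]
top tube_orange_mid [(0.56, [522.0, -194.0])]
top tube_blue_mid []
top tube_green_mid [(0.64, [549.0, 5.0]), (0.51, [559.0, 212.0])]
top oil_mid [(0.72, [587.0, 356.0])]
top jar_mid [(0.98, [547.0, -451.0])]
top marker_mid [(0.69, [432.0, -576.0]), (0.22, [551.0, -461.0])]
wrist edge_orange [(0.81, [585.0, -206.0]), (0.26, [532.0, -171.0])]
wrist edge_blue [(0.9, [599.0, -47.0])]
wrist edge_green [(0.67, [500.0, 192.0]), (0.44, [568.0, 184.0])]
wrist tube_orange_mid [(0.73, [520.0, -190.0]), (0.49, [549.0, 7.0])]
wrist tube_blue_mid [(0.7, [551.0, 7.0])]
wrist tube_green_mid [(0.85, [563.0, 220.0])]
wrist oil_mid [(0.77, [583.0, 349.0])]
wrist jar_mid []
wrist marker_mid []
```

View pics/w4.png

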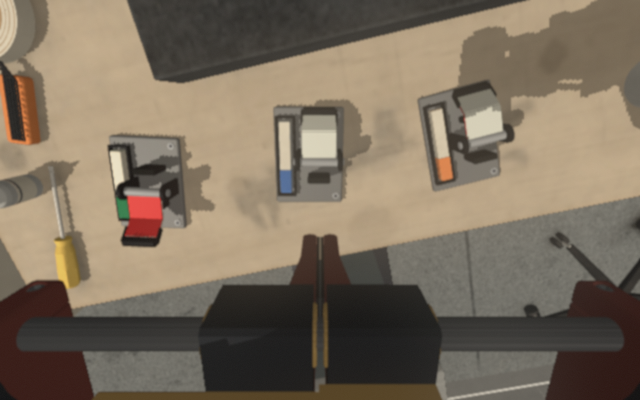

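View pics/t4.png

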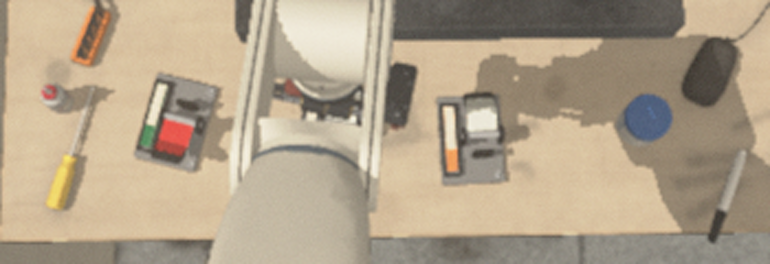

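Both pictures show the orange and blue flags over and white (wrist (482,115) and (320,130)) and the green one red (145,210). The tubes lie in their trays.

```bash
python3 -c "
from workcell import *
print(close_job())"
```

```text
the job is handed in; nothing more can be done
None
```

The orange and blue flags are both pushed over and lie flat on the far side, showing white. The green flag still shows red. I pushed with the closed fingertips, then raised the gripper clear of everything and handed the job in at about 10 s.

**Last checks:**
- **Flags and tubes:** the wrist picture showed all three flags as asked and all three tubes in their trays. The top picture agreed for orange and green, but the arm hid the blue stand from it, so only the wrist camera confirms blue.
- **Contact force:** it read near zero after each push, and about 1.5 N at the end with the gripper in the air, which I take to be noise.
- **Bystanders:** in the top view the jar, oil bottle and marker were within 10 mm of their first readings, which is about how far the detections scatter.

**Detections that disagreed:** the top camera's network put the green roller at (538, 213) with a confidence of 0.36, and it labelled the blue tube's place as the green tube. The wrist camera put the green roller at (500, 192), where it started, and both pictures show that flag red.

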